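# Short the terminal, flip the catch and hold the discharge lever

## Task

Make the radio's high-voltage supply safe: clip the sprung shorting clip onto the upright stud of the terminal block and let go, so that it holds the stud by itself in the pockets of its jaws. Then, without forcing the lever against its catch, flip the safety catch of the grey discharge box right over to its other side, pull the lever it guards as far as it goes towards the front of the box (the side with the meter), and finish while still holding it there with the gripper, because it springs back. Leave the drink can, the Morse key and the screwdriver where they are.

Things in the scene. Friction and masses are not known exactly. Their poses are not given: they have to be found in the camera images.
- clip_pivot (a point): Sprung shorting clip like a clothes peg: steel limbs, copper jaws, 24 mm tall, 100 g, lying with its hinge pin upright. Point: on the pin, half-way up. z up along the pin, +x to the jaws (40 mm long), -x to the tails. Axes are the +y limb's: the clip's middle line lies half of joint clip_jaw clockwise (from above) of this x. Each jaw has a pocket 26 mm ahead of the pin with a lip before and behind.
- clip_tails (a point): Where to squeeze the clip's tails across: 33 mm behind the pin, half-way up; axes as clip_pivot. Relaxed, the tails splay and are about 43 mm wide here, 47 mm at their ends, 46 mm behind the pin. Squeezing (7 to 12 N) opens the jaws; at the stop the tails are parallel, 18 mm wide overall, and the jaw tips 23 mm apart.
- clip_jaw (a joint): Opening of the clip (rad), the angle between its limbs: 0 closed and empty, 0.6 fully squeezed, about 0.19 when closed on the stud in its pockets. A spring closes it.
- stud_top (a point): Centre of the top of the upright round brass stud, 12 mm in diameter, in the middle of the black terminal block. The stud stands 45 mm above the block, its top 75 mm above the table. The clip goes on level, from any side, at any height from resting on the block to a little below the top. Axes: the block's, z up.
- terminal_block: Black terminal block, fixed, 80 mm along its x, 60 mm along its y, 30 mm tall. Origin at the centre of its underside, on the table.
- catch_tab (a point): Middle of the upright thumb tab at the end of the steel safety catch, a bar lying across in front of the lever. The tab is a plate 10 mm thick along the box's x (pinch it so from above) and 24 mm along y; at the start its top is 16 mm above this point, 160 mm above the table. Axes turn with the catch.
- catch_pivot (a point): Centre of the catch's hinge pin, 130 mm above the table, between two cheeks 25 mm apart outside, 141 mm tall. The pin lies along x. Axes are the discharge box's: x from its front (the side with the white meter, roughly facing the robot) to its back, y to the left, z up. The point catch_tab starts 118 mm to -y and 14 mm above this pin, and circles about it.
- catch (a joint): Angle of the catch (rad): 0 lying across in front of the lever, tab on the box's -y side; it flips up about its pin and over to +y; 1.57 upright, 3.0 lying right over. Moves easily and falls by its weight: back from below about 1.5, over to 3.0 from beyond about 1.8. While down it blocks the lever.
- lever_pivot (a point): Lever's hinge, over the middle of the discharge box, 98 mm above the table. The box is fixed grey steel, 150 mm along x, 170 mm along y, top 90 mm above the table. Hinge along y; axes are the box's, as for catch_pivot.
- lever_grip (a point): Middle of the black cross-handle on top of the lever: a round bar 20 mm in diameter, 36 mm long along the box's y, on a steel stem 12 mm in diameter, 100 mm from the lever's hinge. Best pinched from above front to back (20 mm), where nothing slips as the lever turns. Axes turn with the lever.
- lever (a joint): Angle of the lever (rad): 0 at rest, leaning 0.45 rad to the back (+x) of the box; grows as its handle is pulled to the front (-x); rubber stop at 1.0 (pulling past it gives a little). A spring returns it: about 3 N at the handle at rest, 9 N at the stop.
- can: Drink can, standing, 66 mm in diameter, 120 mm tall; leave alone. Origin at the centre of its underside.
- morse_key: Morse key on a brass plate 170 by 75 mm, 72 mm tall; leave alone. Origin at the centre of its underside, long side along its x.
- screwdriver: Screwdriver, 180 mm long, lying on the table along its x; leave alone.
Mind the look-alikes: they are no part of the job. What is shaped like the part that bears clip_pivot but green or pink is not meant.

How it is judged:
By the outcome, as a careful person would: the job done as asked, in the order asked, and still so for the second after the job is handed in, while the arm keeps its last pose, push and grip.
It also fails if it takes over 64 s, if anything falls off the work surface, if the arm or the gripper's body presses on something with over 40 N, if the wrist force passes 120 N, or if a joint passes its speed limit or range.

## Robot

A 6-joint arm with a two-finger parallel gripper is mounted at the origin on the work surface. World frame = base frame: x ahead of the robot, y to its left, z up, the work surface at z = 0. Lengths are in m, angles in rad, forces in N, time in s.
With the tool pointing down it reaches from about 0.375 to 0.9 m from the base axis. Payload 3.1 kg.
Tool frame: the origin (TCP) lies on the centre line of the jaws, within the pads' length; the fingertips stand 25 mm ahead of it and the grasp point (between the pads) lies 6 mm ahead of it; x points along the fingers, y is the direction in which the jaws open and shut, and the axes are right-handed (so a half turn about x gives the same grasp; the last joint's range is limited). The gripper opens to 87 mm and grips with 3 to 60 N. Pads are 19 mm wide; open, the fingers measure 117 mm over their backs; the gripper's body (75 mm by 190 mm) begins 51 mm behind the grasp point.
Start: joints at [-1.385, 0.527, 1.433, -0, 1.181, -0.178], TCP at [0.222, -0.584, 0.248] pointing down, gripper open.
Joint ranges: [-3.08, 3.08], [-0.75, 2.2], [0.22, 2.44], [-1.43, 4.57], [0, 2.65], [-2.85, 2.85]. Speed limits (rad/s): [2.79, 2.79, 3.14, 3.14, 3.14, 3.14].

## Interface

Orientations are given as a unit quaternion [x, y, z, w].
In Python, from rig import robot gives the robot as it stands. The module is installed in compiled form; this text tells all that it offers.
- The arm moves only by the tool move_arm, never from a script. Its argument "commands" is a list of rows, each a list of 5 numbers: the gripper's target within -1 to 1 (shut at 1, half-way at 0, fully open at -1), then the shift along the tool's x, y, z in mm, then the turn about the tool's x in degrees. A call has 1 to 8 rows; each row is the pose to reach, as a shift and turn from the pose commanded when the call began, along the tool's axes at that moment; what a row does not reach only later rows make up. A row lasts 1/12 s, in which the tool goes at most 41.7 mm and 7.16 degrees, less where a joint would pass 70% of its speed; a pose out of reach is approached as far as the arm can. A call with a gripper value outside its range is refused whole. The fingers move at their own pace and stop on an object; "newtons" is the grip in N (left out, the last holds). Time passes only in rows, so rows that repeat a pose let the fingers close. It gives the time, the measured TCP pose, the force and the opening at its end, in the units of the state.
- robot.get_obs(): the state, without advancing time (a new reading comes with each control period).
- robot.camera(name): name is "side" or "top" or "wrist"; returns a dict with "image" (480x640x3 uint8, red, green, blue), "fx", "fy", "cx", "cy" (pixels), "distortion" ([k1, k2, p1, p2, k3] as OpenCV has them; the pictures are not rectified), "xyz" and "rotation" of the camera in the world; the wrist camera has in their place "tool_from_camera" (4x4, takes a point from camera to tool coordinates, whose origin is the TCP and whose axes are the tool frame's). Camera axes: x right, y down, z forward; pixel columns grow to the right and rows downward; lengths in m; the calibration is good to about 2 mm. A picture is of the moment at which its call begins: read the wrist's pose just before it. There is no depth.
- robot.hand_in(): hands the job in, once; it reports no verdict.
Trained networks look in a picture, given as the dict that the camera call returned (one of the last four; its "shot" number tells which), for a name from the list of things; names that differ only in an ending like _2 or _b are one class to them, and where a whole thing is asked for, a point or a joint stands for the part that bears it (a point fixed in the world has none). Each returns a list of dicts, best first, with "p" (0 to 1); they miss things now and then, are a little off and sometimes report something else, mostly with a low value. They report only what shows in the picture. A call takes as long as a camera call. They do not tell look-alikes from the thing itself.
- robot.regions_of(picture, name): "pixels" (480x640 bool, what is visible of it) and "bbox" ([left, top, right, bottom] in pixels, round what is visible of it).
The state is a dict: "time": time; "q": joint angles; "joint_velocities": joint speeds; "joint_torque": joint torques, N m; "position": TCP position; "tool_rot": TCP orientation; "ft_force": force on the tool from outside, world axes, zero at the start; "moment": the same for the moment, N m; "grip_width": finger opening in m.
Only numpy, scipy, OpenCV 4.12 (cv2) and the standard library are available. Lean on these libraries where they do the work, as an engineer would, in place of code of your own. Each camera call takes 0.05 s, during which the arm holds its last target.

## Working session

There is one attempt and no reset: what is moved stays moved. The work goes in short steps, Python scripts to look and compute and a tool call to move; the robot and the scene stay as the last step left them, time stands still between calls to the robot, and variables do not carry over. Pictures are saved under pics/ and viewed, and the job is handed in when it is done.

Besides the shell and the picture viewer there is one more tool, called after "Emit:" as name([rows], argument=value, ...), one row to a line, values as JSON. move_arm: Moves the arm, as the interface text tells. Its arguments: {"type":"object","properties":{"commands":{"type":"array","items":{"type":"array","items":{"type":"number"}}},"newtons":{"type":"number"}},"required":["commands"]}

```bash
mkdir -p pics; ls; python3 - <<'E'
from rig import robot
import cv2,numpy as np
o=robot.get_obs();print({k:np.round(v,3) for k,v in o.items()})
for n in ("side","top","wrist"):
    c=robot.camera(n);cv2.imwrite(f"pics/{n}0.png",c["image"][:,:,::-1])
    print(n,{k:v for k,v in c.items() if k!="image"})
print(robot.get_obs()["time"])
E
```

```text
pics
{'time': np.float64(0.0), 'q': array([-1.385,  0.528,  1.434,  0.   ,  1.181, -0.178]), 'joint_velocities': array([ 0.   , -0.001,  0.   ,  0.   , -0.001, -0.   ]), 'joint_torque': array([  0.   , -44.004, -17.659,   0.063,   0.058,  -0.   ]), 'position': array([ 0.222, -0.583,  0.247]), 'tool_rot': array([ 0.695,  0.129, -0.695,  0.127]), 'ft_force': array([ 0.031, -0.933, -0.939]), 'moment': array([ 0.052,  0.004, -0.021]), 'grip_width': np.float64(0.087)}
side {'fx': 473.4451957594712, 'fy': 473.4451957594712, 'cx': 311.1941422396773, 'cy': 242.65634359191844, 'distortion': array([-0.0201287,  0.       ,  0.       ,  0.       ,  0.       ]), 'xyz': array([0.35671045, 0.5954495 , 0.84188839]), 'rotation': array([-0.15006683,  0.92071157, -0.35516092,  0.06025678]), 'shot': 1}
top {'fx': 605.6141382322631, 'fy': 605.6141382322631, 'cx': 322.6543404586351, 'cy': 242.1260597233419, 'distortion': array([0.0209167, 0.       , 0.       , 0.       , 0.       ]), 'xyz': array([ 0.39182376, -0.02738024,  1.32843543]), 'rotation': array([ 0.70814959, -0.70085394,  0.05759688, -0.06332856]), 'shot': 2}
wrist {'fx': 369.41423615565964, 'fy': 369.41423615565964, 'cx': 311.38601576803376, 'cy': 242.14856808618228, 'distortion': array([0.01649852, 0.        , 0.        , 0.        , 0.        ]), 'tool_from_camera': array([[ 7.09759268e-04, -2.69978055e-01,  9.62866214e-01,
        -1.36277138e-01],
       [ 9.99999724e-01, -2.10847368e-05, -7.43043507e-04,
        -7.68203711e-04],
       [ 2.20907222e-04,  9.62866475e-01,  2.69977966e-01,
        -7.43364695e-02],
       [ 0.00000000e+00,  0.00000000e+00,  0.00000000e+00,
         1.00000000e+00]]), 'shot': 3}
0.15
```

View pics/side0.png

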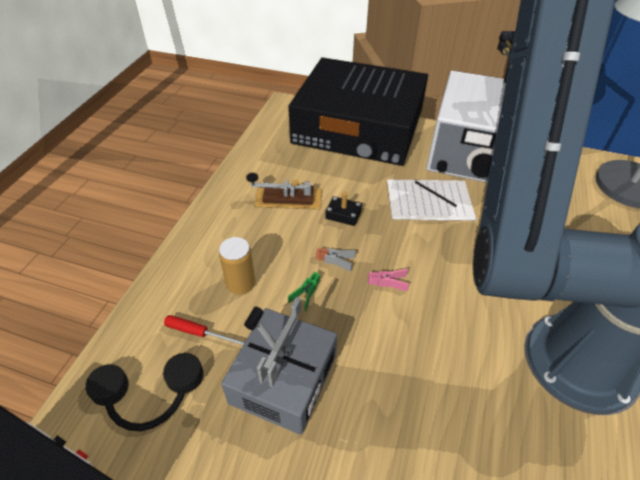

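View pics/top0.png

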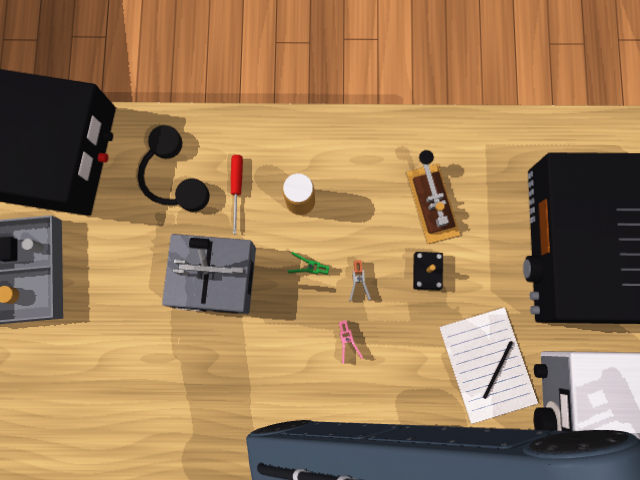

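View pics/wrist0.png

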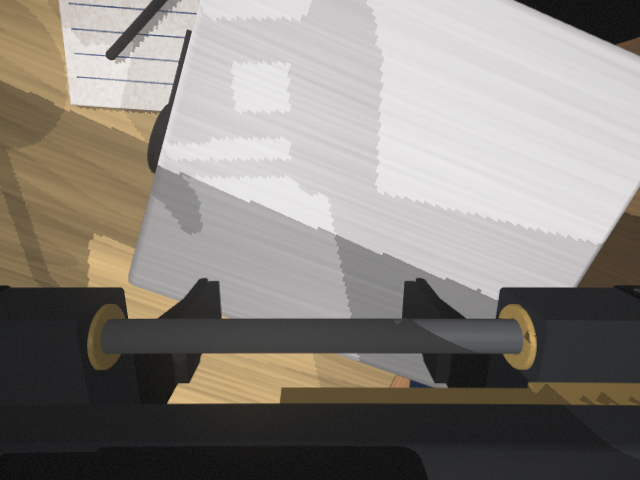

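```bash
cat > h.py <<'E'
from rig import robot
import cv2,numpy as np
from scipy.spatial.transform import Rotation as R
def pose(c,o=None):
    if "xyz" in c: return R.from_quat(c["rotation"]).as_matrix(),np.array(c["xyz"])
    T=np.array(c["tool_from_camera"]);Rt=R.from_quat(o["tool_rot"]).as_matrix()
    return Rt@T[:3,:3],Rt@T[:3,3]+o["position"]
def K(c): return np.array([[c["fx"],0,c["cx"]],[0,c["fy"],c["cy"]],[0,0,1.]])
def ray(c,uv,o=None):
    Rm,t=pose(c,o)
    p=cv2.undistortPoints(np.array(uv,float).reshape(-1,1,2),K(c),np.array(c["distortion"])).reshape(-1,2)
    return t,(Rm@np.c_[p,np.ones(len(p))].T).T
def atz(c,uv,z,o=None):
    t,d=ray(c,uv,o); return t+d*((z-t[2])/d[:,2])[:,None]
def proj(c,P,o=None):
    Rm,t=pose(c,o);Q=(np.array(P,float).reshape(-1,3)-t)@Rm
    return cv2.projectPoints(Q,np.zeros(3),np.zeros(3),K(c),np.array(c["distortion"]))[0].reshape(-1,2)
def crop(c,b,s,name,pts=None,o=None):
    im=c["image"][:,:,::-1].copy()
    x0,y0,x1,y1=b;im=cv2.resize(im[y0:y1,x0:x1],None,fx=s,fy=s,interpolation=cv2.INTER_CUBIC)
    if pts is not None:
        for i,p in enumerate(proj(c,pts,o)):
            q=tuple(int(v) for v in ((p[0]+.5-x0)*s,(p[1]+.5-y0)*s)); cv2.circle(im,q,3,(255,0,255),-1); cv2.putText(im,str(i),(q[0]+4,q[1]),0,.4,(0,0,255),1)
    cv2.imwrite("pics/"+name,im)
def plan(target,yawdeg=0,cmd=None):
    pass
E
python3 - <<'E'
from h import *
t=robot.camera("top")
crop(t,(140,210,280,330),5,"t_box.png");crop(t,(280,230,470,370),4,"t_clip.png")
for n in ["clip_pivot","terminal_block","lever","catch","can","lever_pivot"]:
    try:
        for r in robot.regions_of(t,n)[:4]:
            ys,xs=np.nonzero(r["pixels"]);print("top",n,round(r["p"],2),r["bbox"],xs.mean().round(1),ys.mean().round(1))
    except Exception as e: print(n,e)
s=robot.camera("side")
crop(s,(210,290,350,440),4,"s_box.png");crop(s,(280,170,420,310),4,"s_clip.png")
for n in ["clip_pivot","terminal_block","lever","catch","can"]:
    for r in robot.regions_of(s,n)[:4]:
        ys,xs=np.nonzero(r["pixels"]);print("side",n,round(r["p"],2),r["bbox"],xs.mean().round(1),ys.mean().round(1))
E
```

```text
top clip_pivot 0.87 [289.8, 252.1, 333.3, 276.2] 312.1 267.2
top clip_pivot 0.72 [353.5, 256.3, 369.5, 304.2] 360.1 277.8
top clip_pivot 0.58 [338.0, 322.4, 362.4, 359.1] 345.5 334.3
top terminal_block 0.67 [409.1, 251.4, 448.3, 293.0] 427.4 271.1
top lever 0.87 [186.9, 236.3, 210.8, 274.8] 200.1 248.9
top catch 0.84 [180.3, 264.2, 242.5, 274.4] 212.6 269.3
top can 0.82 [282.5, 173.4, 315.4, 215.8] 298.3 194.5
top lever_pivot 0.55 [162.1, 235.3, 254.2, 312.6] 209.0 274.3
top lever_pivot 0.17 [349.0, 260.6, 367.4, 302.4] 358.2 278.9
side clip_pivot 0.9 [368.9, 271.1, 412.4, 292.1] 389.0 278.7
side clip_pivot 0.82 [288.3, 272.6, 321.1, 312.9] 306.4 288.5
side clip_pivot 0.64 [266.0, 298.9, 302.6, 367.6] 284.5 332.5
side clip_pivot 0.6 [313.9, 247.3, 357.3, 271.7] 335.3 256.8
side terminal_block 0.85 [326.8, 190.1, 362.1, 224.8] 343.7 210.2
side lever 0.8 [246.1, 303.9, 284.3, 356.9] 259.8 326.2
side catch 0.62 [263.8, 299.0, 301.2, 368.2] 284.9 331.4
side can 0.69 [219.9, 236.1, 257.4, 293.6] 237.5 264.9
side can 0.27 [319.9, 249.6, 354.2, 256.8] 339.8 252.2
```

View pics/t_box.png

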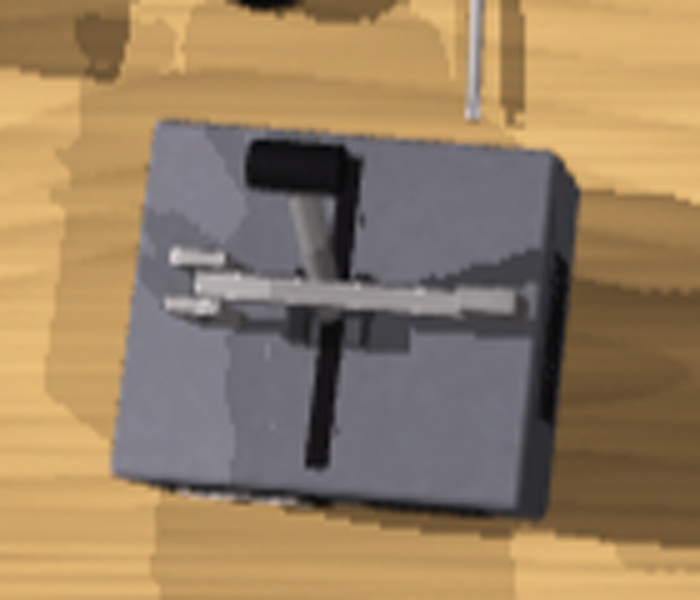

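View pics/t_clip.png

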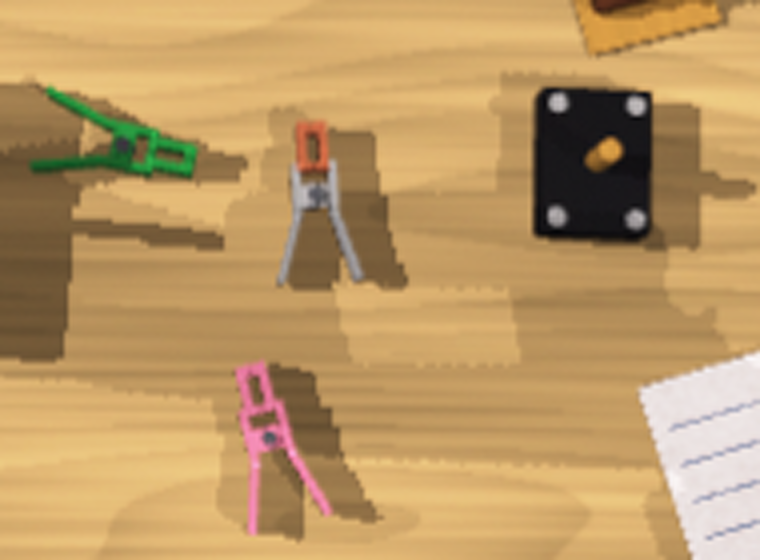

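View pics/s_box.png

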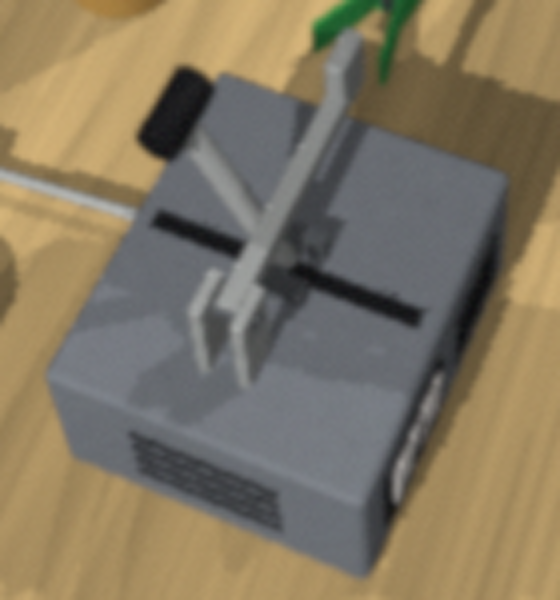

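View pics/s_clip.png

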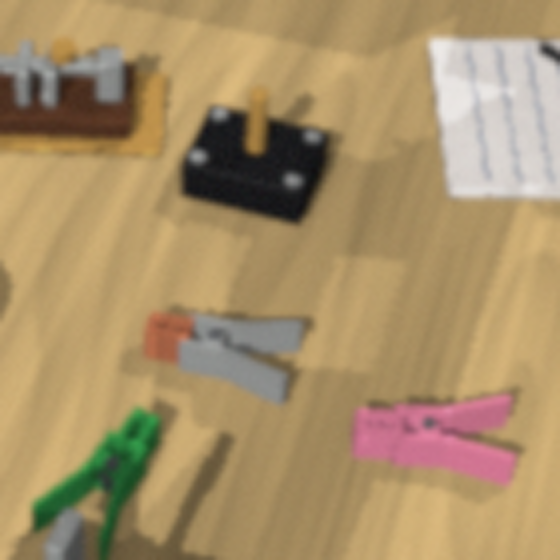

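```bash
cat > m.py <<'E'
from h import *
t=robot.camera("top"); s=robot.camera("side")
def a(off,sc,pts): return np.array(pts,float)/sc+np.array(off)-.5
A=lambda p,z: atz(t,a((280,230),4,p),z)
print("clip top: pin,jawtip,tailL,tailR\n",A([(319,193),(312,124),(282,282),(358,277)],.024).round(4))
print("stud",A([(609,149)],.075).round(4)); b=A([(540,90),(650,95),(650,238),(537,237)],.03);print("block",b.round(4),b.mean(0))
B=lambda p,z: atz(t,a((140,210),5,p),z)
b=B([(155,122),(557,150),(520,510),(112,478)],.09);print("box",b.round(4),b.mean(0).round(4),"edges",[np.linalg.norm(b[i]-b[(i+1)%4]).round(4) for i in range(4)])
e=(b[1]+b[2]-b[0]-b[3]);f=(b[0]+b[1]-b[2]-b[3]);print("yaw from -y edge",np.degrees(np.arctan2(e[0],-e[1])),np.degrees(np.arctan2(f[1],f[0])))
print("handle ends at z .188",B([(250,165),(346,165)],.19).round(4))
print("tab top",B([(487,300)],.16).round(4),"cheeks",B([(197,257),(190,305)],.141).round(4))
E
python3 m.py
```

```text
clip top: pin,jawtip,tailL,tailR
 [[ 0.5399 -0.0955  0.024 ]
 [ 0.5775 -0.0917  0.024 ]
 [ 0.4917 -0.0757  0.024 ]
 [ 0.4948 -0.1165  0.024 ]]
stud [[ 0.5587 -0.2436  0.075 ]]
block [[ 0.5965 -0.2148  0.03  ]
 [ 0.5944 -0.2741  0.03  ]
 [ 0.5169 -0.2723  0.03  ]
 [ 0.5168 -0.212   0.03  ]] [ 0.55613712 -0.24330098  0.03      ]
box [[0.6202 0.3007 0.09  ]
 [0.61   0.133  0.09  ]
 [0.461  0.1434 0.09  ]
 [0.4724 0.3102 0.09  ]] [0.5409 0.2219 0.09  ] edges [np.float64(0.168), np.float64(0.1493), np.float64(0.1672), np.float64(0.1481)]
yaw from -y edge -3.691520666195458 -3.8346681245327514
handle ends at z .188 [[0.5854 0.2371 0.19  ]
 [0.5858 0.2005 0.19  ]]
tab top [[0.5382 0.1493 0.16  ]] cheeks [[0.5566 0.2677 0.141 ]
 [0.5375 0.2694 0.141 ]]
```

```bash
cat >> h.py <<'E'
import json,os
# commanded state: p (TCP), q (quat)
def getc():
    if os.path.exists("cmd.json"):
        d=json.load(open("cmd.json"));return np.array(d["p"]),np.array(d["q"])
    o=robot.get_obs();return np.array([.222,-.584,.248]),np.array(o["tool_rot"])
def done(row):  # update commanded pose with a final row given
    p,q=getc();r=R.from_quat(q);p=p+r.apply(np.array(row[1:4])/1000.);q=(r*R.from_euler('x',row[4],degrees=True)).as_quat()
    json.dump({"p":list(p),"q":list(q)},open("cmd.json","w"))
def go(grasp,ydeg):
    p,q=getc();r=R.from_quat(q);ax=r.as_matrix()
    tcp=np.array(grasp)-ax[:,0]*.006
    sh=r.inv().apply(tcp-p)*1000
    cur=np.degrees(np.arctan2(ax[1,1],ax[0,1]))
    # tool x down: +turn about x = negative about world z
    turn=[-(ydeg+k-cur) for k in (0,180,-180,360,-360)]
    turn=min(turn,key=abs)
    print("axes x",ax[:,0].round(3),"ydir",cur.round(2),"shift",sh.round(1),"turn",round(turn,1),"q",robot.get_obs()["q"].round(2))
E
python3 - <<'E'
from h import *
go([.507,-.096,.10],93)
E
```

```text
axes x [ 0. -0. -1.] ydir -69.16 shift [ 142.  -354.7 -440. ] turn 17.8 q [-1.39  0.53  1.43 -0.    1.18 -0.18]
```

Emit:
move_arm([
  [-1, 0, -200, -250, 18],
  [-1, 0, -200, -250, 18],
  [-1, 0, -200, -250, 18],
  [-1, 0, -200, -250, 18],
  [-1, 0, -200, -250, 18],
  [-1, 0, -200, -250, 18],
  [-1, 0, -200, -250, 18],
  [-1, 0, -200, -250, 18],
], newtons=20)

```text
time: 1.57
position: [0.3857, -0.3048, 0.2477]
tool_rot: [0.707, 0.019, -0.707, 0.017]
ft_force: [-0.1, -0.3, 0.4]
grip_width: 0.0868
```

```bash
python3 - <<'E'
from h import *
done([-1,0,-200,-250,18]);print(getc());o=robot.get_obs();print(o["position"],o["tool_rot"])
go([.507,-.096,.10],93)
E
```

```text
(array([ 0.46148654, -0.3715239 ,  0.24832159]), array([ 0.70093905, -0.09226827, -0.70104637, -0.0933006 ]))
[ 0.38573704 -0.30475477  0.24768468] [ 0.70690475  0.01853552 -0.70684926  0.01749911]
axes x [ 0.     0.001 -1.   ] ydir -105.08 shift [ 142.7 -277.7   27.7] turn -18.1 q [-0.9   0.35  1.76  0.    1.03  0.62]
```

```bash
python3 - <<'E'
from h import *
json.dump({"p":[.222,-.584,.248],"q":[0.695,0.129,-0.695,0.127]},open("cmd.json","w"))
done([-1,0,-200,-250,18]);print(getc())
go([.507,-.096,.10],93)
E
```

```text
(array([ 0.38434457, -0.30805839,  0.24868481]), array([ 0.70672767,  0.01870088, -0.70704072,  0.01672434]))
axes x [-0.001  0.003 -1.   ] ydir -87.13 shift [ 143.2 -205.2 -133.2] turn -0.1 q [-0.9   0.35  1.76  0.    1.03  0.62]
```

Emit:
move_arm([
  [-1, 40, -205, -133, 0],
  [-1, 40, -205, -133, 0],
  [-1, 40, -205, -133, 0],
  [-1, 40, -205, -133, 0],
  [-1, 40, -205, -133, 0],
  [-1, 40, -205, -133, 0],
  [-1, 40, -205, -133, 0],
  [-1, 40, -205, -133, 0],
])

```text
time: 2.23
position: [0.5081, -0.0948, 0.2072]
tool_rot: [-0.707, -0.019, 0.707, -0.019]
ft_force: [0.4, 0.0, -0.1]
grip_width: 0.0872
```

```bash
sed -i 's/^def getc():/def getc():\n    o=robot.get_obs();return np.array(o["position"]),np.array(o["tool_rot"])\ndef getc_old():/' h.py; python3 - <<'E'
from h import *
go([.507,-.096,.021],-87)
o=robot.get_obs();c=robot.camera("wrist");t=robot.camera("top")
pts=[[.5399,-.0955,.024],[.4917,-.0757,.024],[.4948,-.1165,.024],[.5775,-.0917,.024],[.507,-.096,.012]]
print(proj(c,pts,o).round(0))
crop(c,(0,0,640,480),1.2,"w1.png",pts,o)
for r in robot.regions_of(c,"clip_pivot"): print(r["p"],r["bbox"])
E
```

```text
axes x [-0.001  0.    -1.   ] ydir -86.88 shift [180.2   1.1   1. ] turn 0.1 q [-0.4   0.44  1.74 -0.    0.96  1.12]
[[315. 189.]
 [290. 242.]
 [336. 241.]
 [314. 144.]
 [314. 223.]]
0.93 [131.0, 110.9, 245.2, 172.0]
0.92 [260.9, 278.3, 313.6, 368.5]
0.57 [286.7, 144.4, 339.2, 241.8]
```

View pics/w1.png

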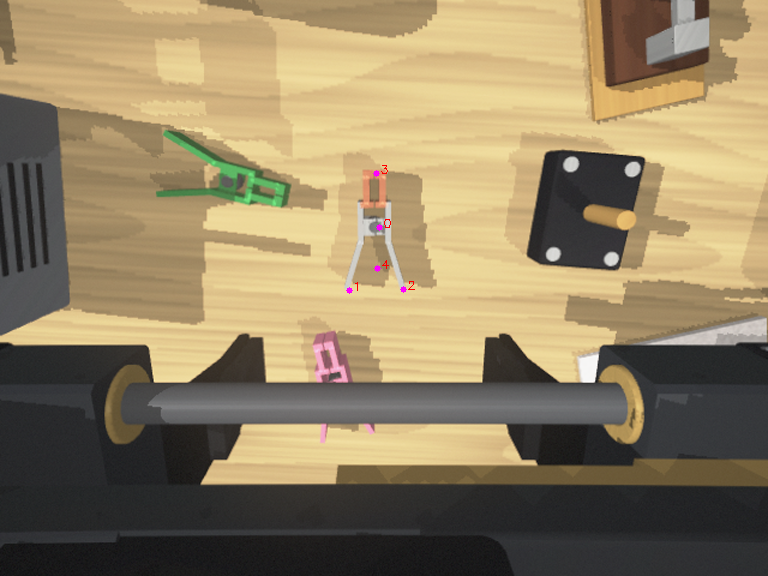

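Emit:
move_arm([
  [-1, 178, 1, 1, 0],
  [-1, 178, 1, 1, 0],
  [-1, 178, 1, 1, 0],
  [-1, 178, 1, 1, 0],
  [-1, 178, 1, 1, 0],
  [-1, 178, 1, 1, 0],
  [0, 178, 1, 1, 0],
  [0.6, 178, 1, 1, 0],
], newtons=20)

```text
time: 3.05
position: [0.5072, -0.0993, 0.0306]
tool_rot: [0.708, 0.017, -0.706, 0.017]
ft_force: [0.0, -0.8, 0.3]
grip_width: 0.0796
```

Emit:
move_arm([
  [1, 0, 0, 0, 0],
  [1, 0, 0, 0, 0],
  [1, 0, 0, 0, 0],
  [1, 0, 0, 0, 0],
  [1, 0, 0, 0, 0],
  [1, 0, 0, 0, 0],
], newtons=20)

```text
time: 3.55
position: [0.5066, -0.0977, 0.0298]
tool_rot: [0.707, 0.018, -0.707, 0.018]
ft_force: [-0.6, -0.4, 2.3]
grip_width: 0.0415
```

```bash
python3 - <<'E'
from h import *
o=robot.get_obs();c=robot.camera("wrist");print(o["grip_width"],o["position"])
crop(c,(150,100,470,340),2.4,"w2.png")
t=robot.camera("side");crop(t,(280,170,420,310),4,"s2.png")
E
```

```text
0.04150243154874781 [ 0.50657358 -0.09774712  0.02978355]
```

View pics/w2.png

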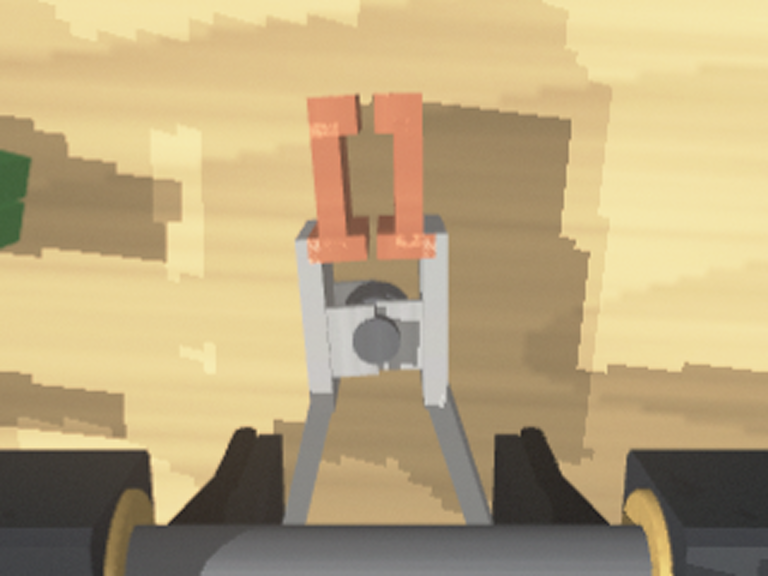

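View pics/s2.png

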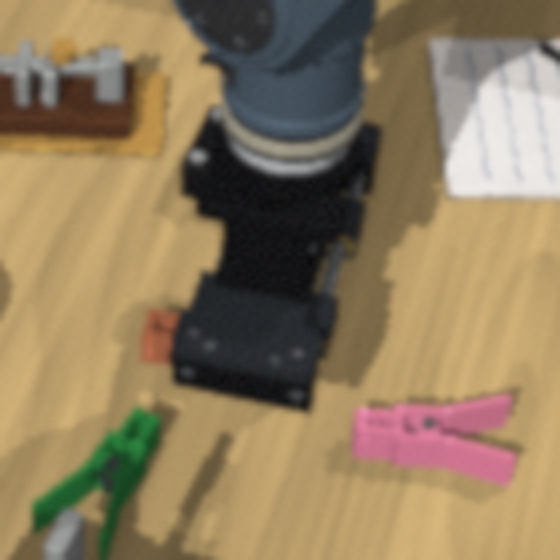

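Emit:
move_arm([
  [1, 0, 0, 0, 0],
  [1, 0, 0, 0, 0],
  [1, 0, 0, 0, 0],
  [1, 0, 0, 0, 0],
  [1, 0, 0, 0, 0],
  [1, 0, 0, 0, 0],
], newtons=20)

```text
time: 4.15
position: [0.5067, -0.0977, 0.0298]
tool_rot: [0.707, 0.018, -0.707, 0.017]
ft_force: [-0.7, 2.5, 5.6]
grip_width: 0.0172
```

```bash
python3 - <<'E'
from h import *
o=robot.get_obs();c=robot.camera("wrist");print(o["grip_width"],o["position"],o["ft_force"])
crop(c,(150,100,470,340),2.4,"w3.png")
E
```

```text
0.0172424685975305 [ 0.50670933 -0.09767041  0.02977016] [-0.68977625  2.54216636  5.55918929]
```

View pics/w3.png

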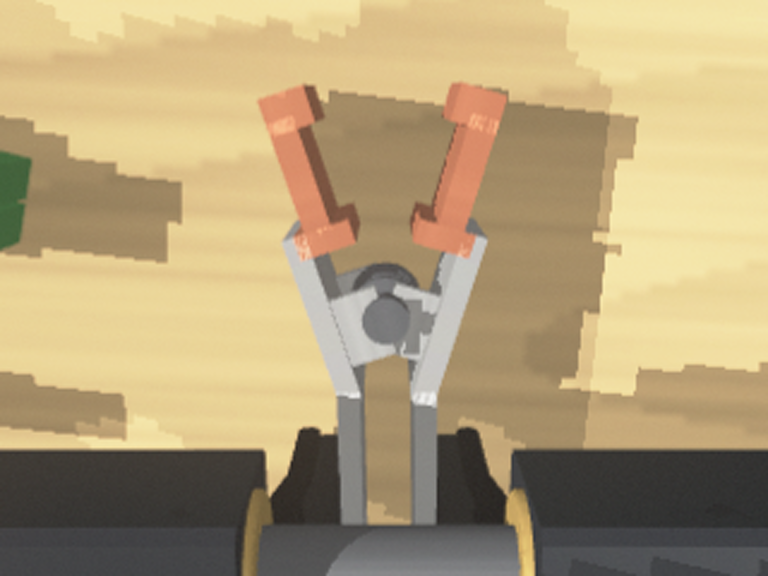

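Emit:
move_arm([
  [1, -20, 0, 0, 0],
  [1, -40, 0, 0, 0],
  [1, -60, 0, 0, 0],
  [1, -80, 0, 0, 0],
  [1, -80, 0, 0, 0],
  [1, -80, 0, 0, 0],
], newtons=25)

```text
time: 4.7
position: [0.5071, -0.0982, 0.11]
tool_rot: [0.708, 0.017, -0.706, 0.018]
ft_force: [-0.4, -0.1, -1.5]
grip_width: 0.0168
```

```bash
python3 - <<'E'
from h import *
o=robot.get_obs();c=robot.camera("wrist");print(o["grip_width"],o["position"],o["ft_force"])
crop(c,(150,100,470,340),2.4,"w4.png")
t=robot.camera("side");crop(t,(280,170,420,310),4,"s4.png")
E
```

```text
0.016846557772826974 [ 0.50709546 -0.09819011  0.10995683] [-0.44432088 -0.08166897 -1.48484163]
```

View pics/w4.png

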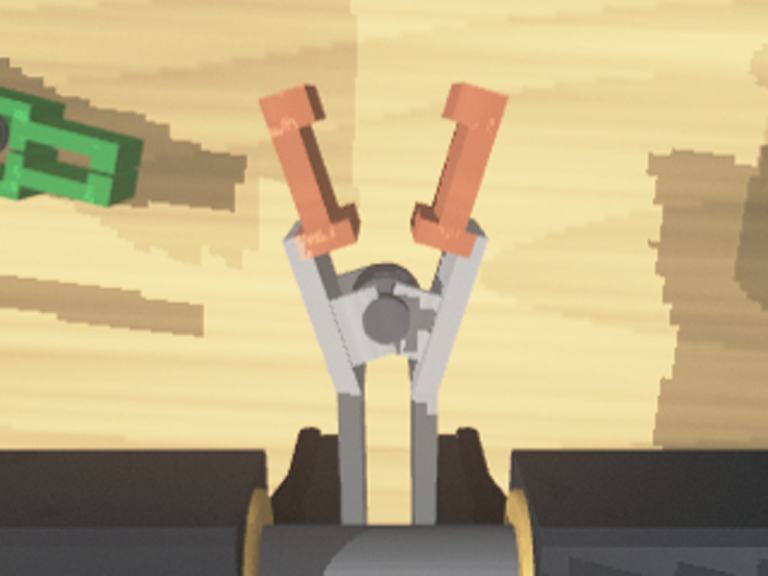

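View pics/s4.png

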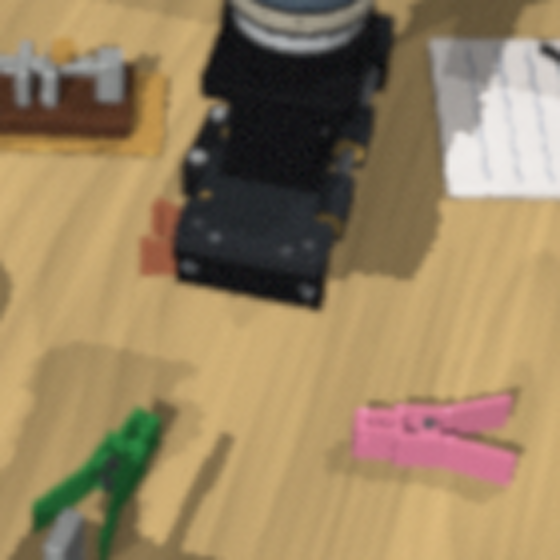

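```bash
cat > pl.py <<'E'
from h import *
import sys
o=robot.get_obs();c=robot.camera("wrist")
uv=[(386/2.4+149.5,318/2.4+99.5),(384/2.4+149.5,90/2.4+99.5)]
P=atz(c,uv,o["position"][2]-.0058,o);print("pin,tipmid",P.round(4))
r=R.from_quat(o["tool_rot"]);print("tool",(r.inv().apply(P-o["position"])*1000).round(1))
d=P[1]-P[0];ang=np.arctan2(d[1],d[0]);print("ang",np.degrees(ang))
stud=np.array([.5575,-.2435])
for back in (.045,0.02,0):
    u=np.array([np.cos(ang),np.sin(ang)])
    tgt=stud-u*(.026+back)
    dp=np.r_[tgt-P[0][:2],.052+.0178-o["position"][2]]
    print(back,(r.inv().apply(dp)*1000).round(1))
E
python3 pl.py
```

```text
pin,tipmid [[ 0.5441 -0.0944  0.1028]
 [ 0.5802 -0.0923  0.1028]]
tool [[  5.7  -1.4 -38.4]
 [  5.7  -1.7 -74.6]]
ang 3.272670274695137
0.045 [ 38.8 150.2  65. ]
0.02 [ 38.7 150.   40. ]
0 [ 38.7 149.8  20. ]
```

Emit:
move_arm([
  [1, 0, 40, 17, 0],
  [1, 0, 80, 34, 0],
  [1, 0, 115, 50, 0],
  [1, 0, 140, 60, 0],
  [1, 0, 150, 65, 0],
  [1, 15, 150, 65, 0],
  [1, 15, 150, 65, 0],
  [1, 15, 150, 65, 0],
])

```text
time: 5.52
position: [0.448, -0.2496, 0.0932]
tool_rot: [-0.706, -0.019, 0.708, -0.016]
ft_force: [-0.3, 0.6, -1.4]
grip_width: 0.0171
```

```bash
python3 - <<'E'
from h import *
o=robot.get_obs();c=robot.camera("wrist");print(o["grip_width"],o["position"],o["ft_force"])
crop(c,(150,40,470,280),2.4,"w5.png",[[.5575,-.2435,.075],[.5575,-.2435,.03]],o)
t=robot.camera("side");crop(t,(280,150,420,290),4,"s5.png",[[.5575,-.2435,.075],[.5575,-.2435,.03]])
E
```

```text
0.017051301855599683 [ 0.44798278 -0.24960096  0.09318851] [-0.32933628  0.60746454 -1.38209985]
```

View pics/w5.png

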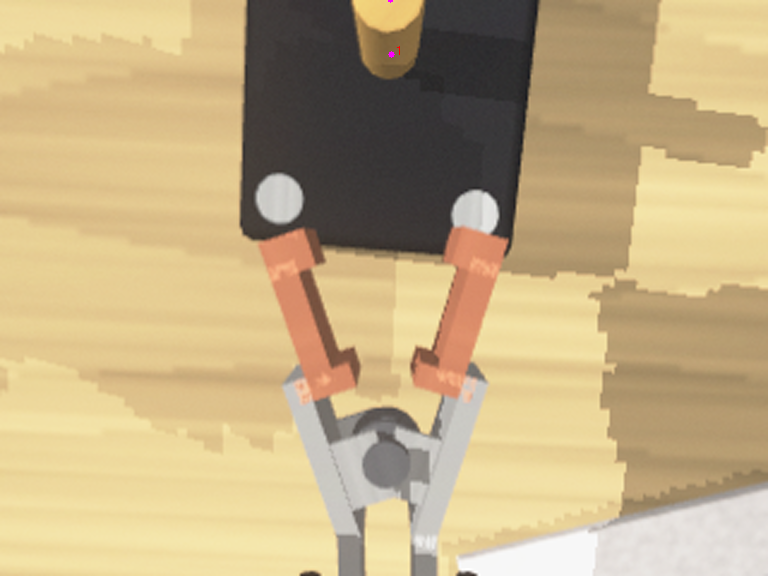

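View pics/s5.png

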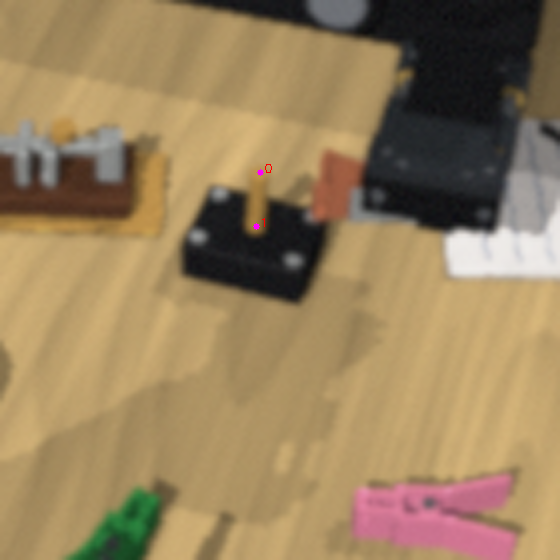

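Emit:
move_arm([
  [1, 23, 0, 0, 0],
  [1, 23, 0, -10, 0],
  [1, 23, 0, -20, 0],
  [1, 23, 0, -30, 0],
  [1, 23, 0, -38, 0],
  [1, 23, 0, -44, 0],
  [1, 23, 0, -44, 0],
  [1, 23, 0, -44, 0],
])

```text
time: 6.28
position: [0.4936, -0.2486, 0.072]
tool_rot: [0.707, 0.018, -0.707, 0.018]
ft_force: [-0.6, 0.4, -1.4]
grip_width: 0.0169
```

```bash
python3 - <<'E'
from h import *
o=robot.get_obs();c=robot.camera("wrist");print(o["grip_width"],o["position"],o["ft_force"])
crop(c,(150,100,470,340),2.4,"w6.png",[[.5575,-.2435,.075]],o)
t=robot.camera("side");crop(t,(280,150,420,290),4,"s6.png")
E
```

```text
0.016907534665791757 [ 0.49361182 -0.24858716  0.07195296] [-0.6403288   0.37773759 -1.39640892]
```

View pics/w6.png

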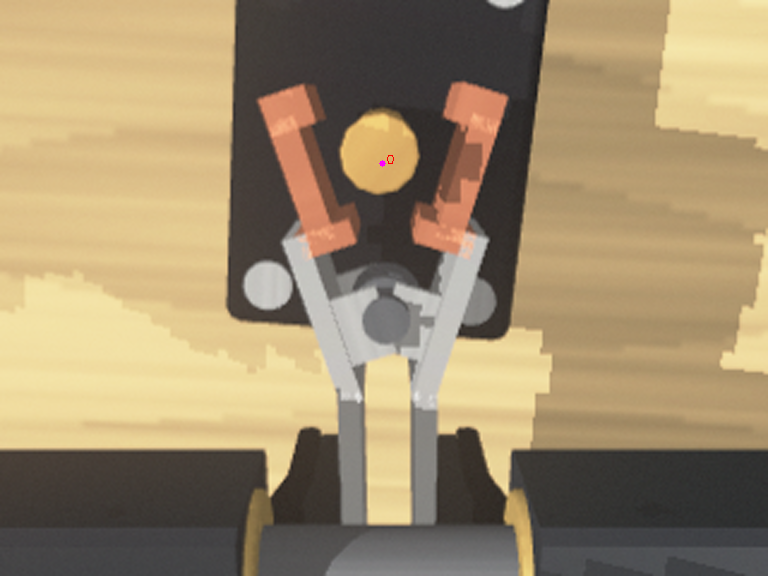

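View pics/s6.png

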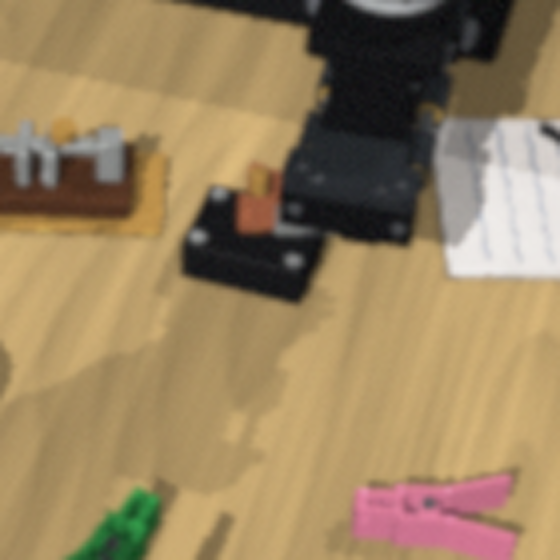

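Emit:
move_arm([
  [1, 0, 0, -1, 0],
  [0.4, 0, 0, -1, 0],
  [0.2, 0, 0, -1, 0],
  [0, 0, 0, -1, 0],
  [-0.3, 0, 0, -1, 0],
  [-0.7, 0, 0, -1, 0],
  [-1, 0, 0, -1, 0],
  [-1, 0, 0, -1, 0],
])

```text
time: 7.05
position: [0.494, -0.2488, 0.0716]
tool_rot: [-0.707, -0.018, 0.707, -0.018]
ft_force: [0.1, -0.0, -0.1]
grip_width: 0.0557
```

```bash
python3 - <<'E'
from h import *
o=robot.get_obs();c=robot.camera("wrist");print(o["grip_width"],o["position"],o["ft_force"])
crop(c,(150,100,470,340),2.4,"w7.png")
E
```

```text
0.05568863654626755 [ 0.49399959 -0.24875514  0.07163113] [ 0.07537997 -0.00537417 -0.07729707]
```

View pics/w7.png

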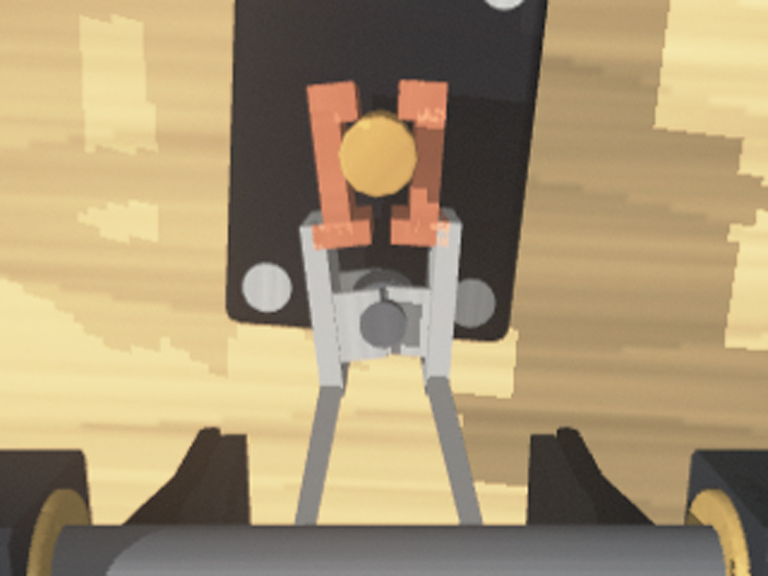

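Emit:
move_arm([
  [-1, 0, 0, 0, 0],
  [-1, 0, 0, 0, 0],
  [-1, -40, 0, 0, 0],
  [-1, -80, 0, 0, 0],
  [-1, -120, 0, 0, 0],
  [-1, -160, 0, 0, 0],
  [-1, -180, 0, 0, 0],
  [-1, -180, 0, 0, 0],
])

```text
time: 7.77
position: [0.4967, -0.2506, 0.2573]
tool_rot: [0.71, 0.015, -0.704, 0.02]
ft_force: [0.9, -0.8, -0.1]
grip_width: 0.0871
```

```bash
python3 - <<'E'
from h import *
o=robot.get_obs();c=robot.camera("wrist");print(o["grip_width"],o["position"],o["ft_force"])
crop(c,(150,0,470,240),2.4,"w8.png")
t=robot.camera("side");crop(t,(280,150,420,290),4,"s8.png")
go([.5385,.1495,.25],-3.8)
E
```

```text
0.08709152256550201 [ 0.49666211 -0.25056288  0.25729136] [ 0.9372603  -0.78147138 -0.11982445]
axes x [ 0.001 -0.001 -1.   ] ydir -87.15 shift [  -4.1 -395.5  -64.2] turn -83.4 q [-0.67  0.42  1.61 -0.    1.11  0.85]
```

View pics/w8.png

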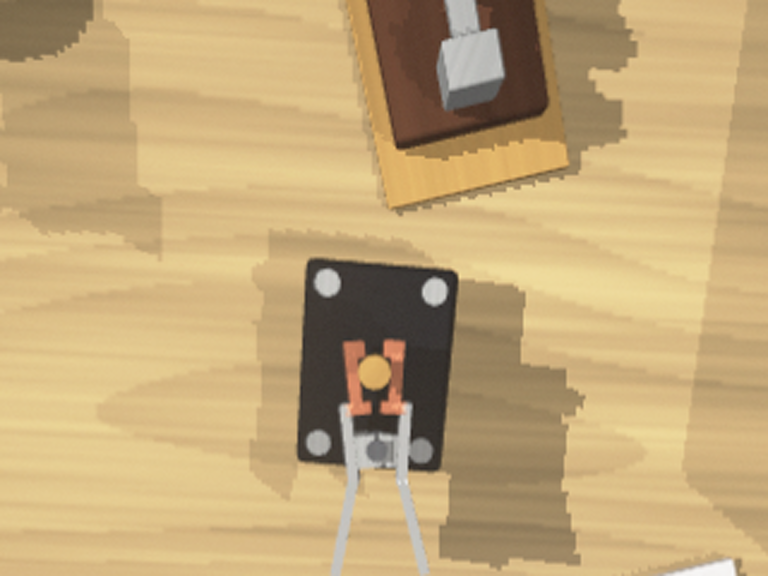

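View pics/s8.png

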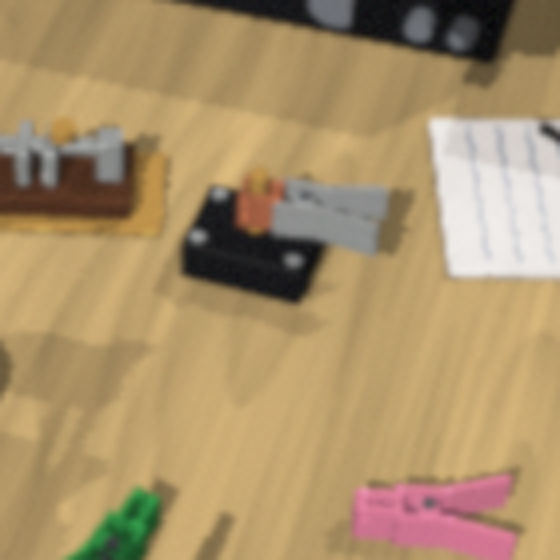

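Emit:
move_arm([
  [0, -3, -230, -40, -50],
  [0, -3, -230, -40, -50],
  [0, -3, -230, -40, -50],
  [0, -3, -230, -40, -50],
  [0, -3, -230, -40, -50],
  [0, -3, -230, -40, -50],
  [0, -3, -230, -40, -50],
  [0, -3, -230, -40, -50],
])

```text
time: 8.53
position: [0.5211, -0.0148, 0.2523]
tool_rot: [-0.631, -0.318, 0.634, -0.315]
ft_force: [0.3, -0.2, -0.3]
grip_width: 0.046
```

```bash
python3 - <<'E'
from h import *
print(robot.get_obs()["position"])
go([.5385,.1495,.22],-3.8)
E
```

```text
[ 0.52105745 -0.01484694  0.25227511]
axes x [-0.005  0.001 -1.   ] ydir -36.83 shift [  26.4  -84.4 -142.1] turn -33.0 q [-0.24  0.38  1.68 -0.    1.08  0.4 ]
```

Emit:
move_arm([
  [0, 5, -84, -142, -33],
  [0, 5, -84, -142, -33],
  [0, 5, -84, -142, -33],
  [0, 5, -84, -142, -33],
  [0, 5, -84, -142, -33],
  [0, 5, -84, -142, -33],
  [0, 5, -84, -142, -33],
])

```text
time: 9.12
position: [0.5408, 0.1462, 0.248]
tool_rot: [-0.518, -0.481, 0.52, -0.48]
ft_force: [-0.2, -0.2, 0.9]
grip_width: 0.0433
```

```bash
python3 - <<'E'
from h import *
o=robot.get_obs();print(o["position"],o["joint_velocities"].round(3))
go([.5385,.1495,.152],-3.8)
c=robot.camera("wrist");ex=np.array([.998,-.066,0]);ey=np.array([.066,.998,0]);cp=np.array([.547,.268,.13])
pts=[cp-ey*.118+[0,0,.03],cp-ey*.118+[0,0,.014],cp,[.5408,.222,.098],np.array([.5408,.222,.188])+ex*.0435]
crop(c,(0,0,640,480),1.2,"w9.png",pts,o)
E
```

```text
[0.54075827 0.1462287  0.24802634] [-0.026 -0.011  0.001  0.001  0.002 -0.004]
axes x [-0.003 -0.001 -1.   ] ydir -4.4 shift [90.  -2.2 -3.2] turn -0.6 q [ 0.06  0.44  1.59 -0.    1.11  0.14]
```

View pics/w9.png

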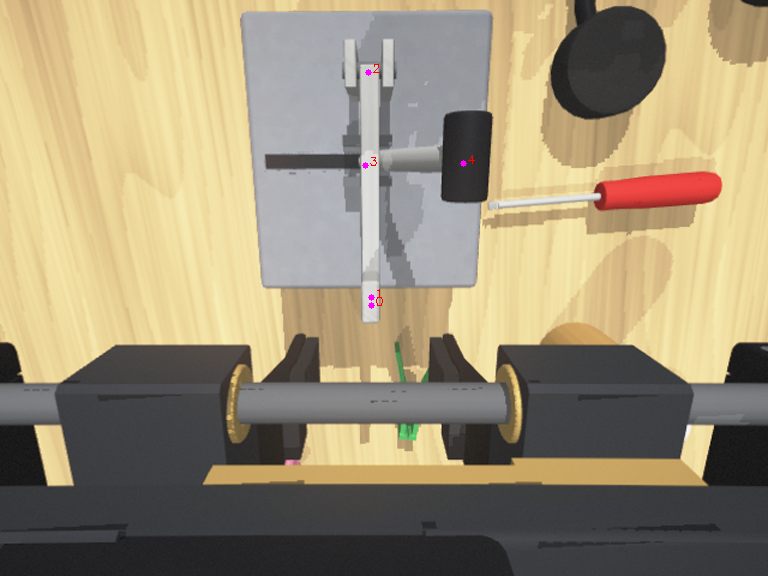

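Emit:
move_arm([
  [0, 30, -2, -3, -0.5],
  [0, 60, -2, -3, -0.5],
  [0, 90, -2, -3, -0.5],
  [0, 90, -2, -3, -0.5],
  [1, 90, -2, -3, -0.5],
  [1, 90, -2, -3, -0.5],
  [1, 90, -2, -3, -0.5],
  [1, 90, -2, -3, -0.5],
], newtons=12)

```text
time: 9.83
position: [0.541, 0.1498, 0.1615]
tool_rot: [0.517, 0.483, -0.515, 0.484]
ft_force: [0.3, 0.6, -0.0]
grip_width: 0.0244
```

Emit:
move_arm([
  [1, 0, 0, 0, 0],
  [1, 0, 0, 0, 0],
  [1, 0, 0, 0, 0],
  [1, 0, 0, 0, 0],
  [1, 0, 0, 0, 0],
])

```text
time: 10.25
position: [0.5389, 0.1502, 0.1604]
tool_rot: [-0.515, -0.484, 0.516, -0.484]
ft_force: [-3.0, -0.1, 6.5]
grip_width: 0.0099
```

```bash
python3 - <<'E'
from h import *
o=robot.get_obs();print(o["position"],o["grip_width"],o["ft_force"])
go([.5385,.1495,.152],-3.8)
c=robot.camera("wrist");crop(c,(0,0,640,480),1.2,"w10.png")
for th in range(0,171,10):
    a=np.radians(10.6+th);print(th,(-(120*np.sin(a)-22)).round(0),-(118-120*np.cos(a)).round(0))
E
```

```text
[0.53889614 0.15017183 0.16041434] 0.009850941263691872 [-3.020771   -0.09574706  6.46595534]
axes x [-0.001 -0.    -1.   ] ydir -3.66 shift [ 2.4 -0.3  0.7] turn 0.1 q [0.07 0.56 1.68 0.   0.9  0.14]
0 -0.0 -0.0
10 -20.0 -6.0
20 -39.0 -15.0
30 -56.0 -27.0
40 -71.0 -42.0
50 -83.0 -59.0
60 -91.0 -78.0
70 -96.0 -98.0
80 -98.0 -119.0
90 -96.0 -140.0
100 -90.0 -160.0
110 -81.0 -179.0
120 -69.0 -196.0
130 -54.0 -211.0
140 -37.0 -223.0
150 -18.0 -231.0
160 2.0 -236.0
170 23.0 -238.0
```

View pics/w10.png

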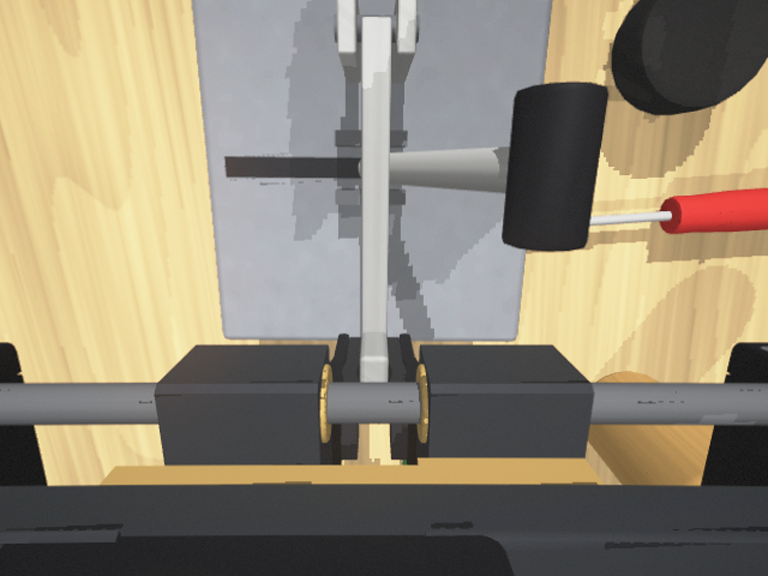

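Emit:
move_arm([
  [1, -20, 0, -6, 0],
  [1, -39, 0, -15, 0],
  [1, -56, 0, -27, 0],
  [1, -71, 0, -42, 0],
  [1, -83, 0, -59, 0],
  [1, -91, 0, -78, 0],
  [1, -96, 0, -98, 0],
  [1, -96, 0, -98, 0],
])

```text
time: 10.97
position: [0.5461, 0.2508, 0.2578]
tool_rot: [0.516, 0.484, -0.514, 0.485]
ft_force: [-2.9, -0.8, 8.2]
grip_width: 0.0096
```

```bash
python3 - <<'E'
from h import *
o=robot.get_obs();print(o["position"],o["grip_width"],o["ft_force"])
c=robot.camera("wrist");crop(c,(0,0,640,480),1.2,"w11.png")
t=robot.camera("side");crop(t,(210,260,350,410),4,"s11.png")
E
```

```text
[0.54605992 0.2507608  0.25775187] 0.00960965130909437 [-2.92858446 -0.84898956  8.24558819]
```

View pics/w11.png

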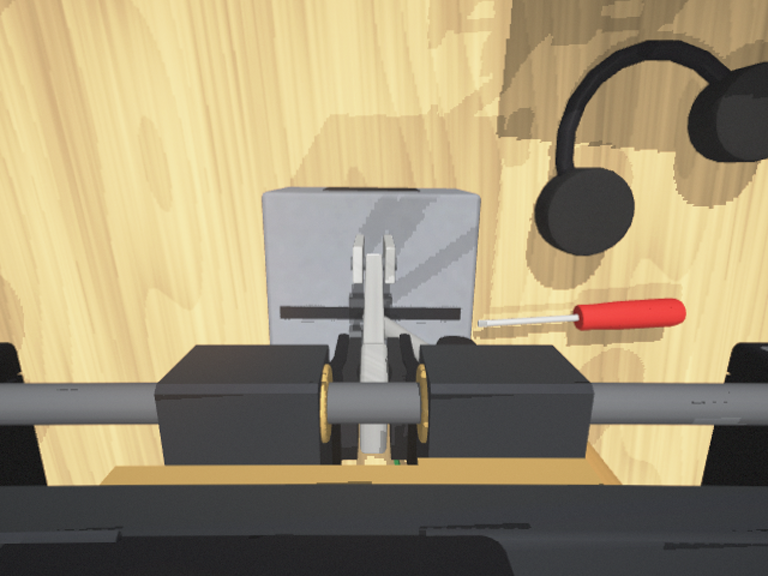

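View pics/s11.png

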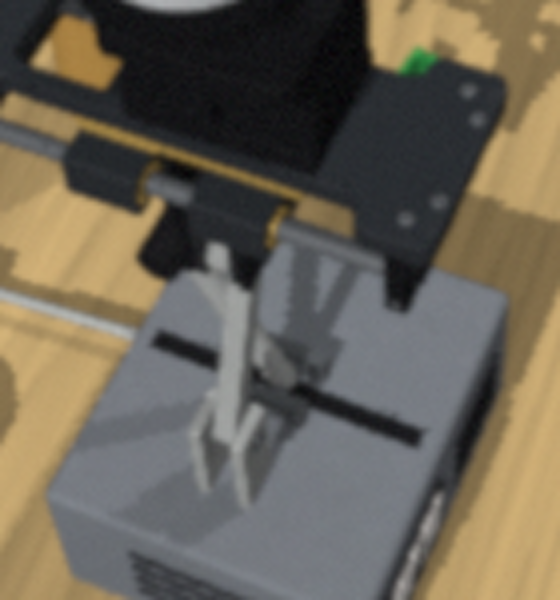

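Emit:
move_arm([
  [1, -2, 0, -21, 0],
  [1, 0, 0, -42, 0],
  [1, 6, 0, -62, 0],
  [1, 15, 0, -81, 0],
  [1, 27, 0, -98, 0],
  [1, 42, 0, -113, 0],
  [1, 42, 0, -113, 0],
])

```text
time: 11.65
position: [0.5539, 0.3632, 0.2111]
tool_rot: [0.516, 0.484, -0.514, 0.484]
ft_force: [2.1, 1.8, 0.1]
grip_width: 0.0098
```

```bash
python3 - <<'E'
from h import *
o=robot.get_obs();print(o["position"],o["grip_width"],o["ft_force"])
t=robot.camera("side");crop(t,(210,260,350,410),4,"s12.png")
E
```

```text
[0.5539283  0.36321571 0.21106332] 0.009795758652681856 [2.11846635 1.84064619 0.08137525]
```

View pics/s12.png

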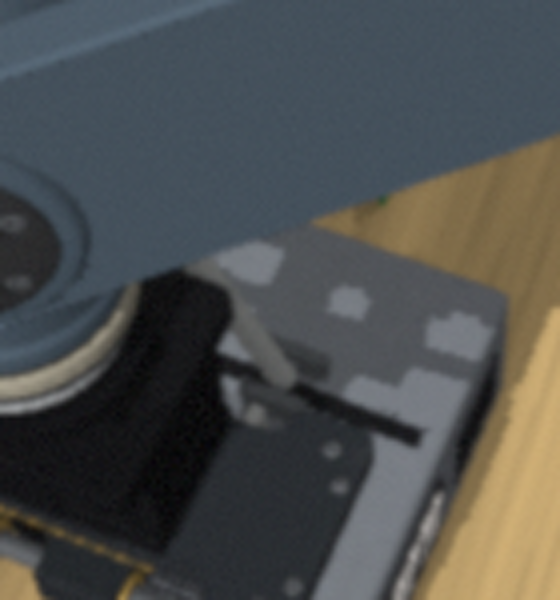

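Emit:
move_arm([
  [1, 17, 0, -12, 0],
  [1, 36, 0, -20, 0],
  [1, 52, 0, -24, 0],
  [1, 52, 0, -24, 0],
  [0, 52, 0, -24, 0],
  [0, 52, 0, -24, 0],
  [0, 52, 0, -24, 0],
  [0, 52, 0, -24, 0],
])

```text
time: 12.37
position: [0.5545, 0.3839, 0.162]
tool_rot: [-0.516, -0.484, 0.516, -0.484]
ft_force: [0.4, -0.2, 0.6]
grip_width: 0.0288
```

Emit:
move_arm([
  [0, 0, 0, 0, 0],
  [-0.2, 0, 0, 0, 0],
  [-0.2, -30, 0, 0, 0],
  [-0.2, -60, 0, 0, 0],
  [-0.2, -95, 0, 0, 0],
  [-0.2, -95, 0, 0, 0],
  [-0.2, -95, 0, 0, 0],
])

```text
time: 12.95
position: [0.556, 0.3852, 0.2599]
tool_rot: [0.518, 0.483, -0.513, 0.485]
ft_force: [0.8, -0.4, -0.9]
grip_width: 0.0526
```

```bash
python3 - <<'E'
from h import *
o=robot.get_obs();print(o["position"],o["grip_width"],o["ft_force"])
c=robot.camera("wrist");crop(c,(0,0,640,480),1.2,"w13.png")
t=robot.camera("top");crop(t,(140,210,280,330),5,"t13.png")
go([.5848,.219,.25],-3.8)
E
```

```text
[0.55602324 0.38518741 0.25993914] 0.052579795501208816 [ 0.79402467 -0.41372797 -0.90377017]
axes x [-0.001 -0.001 -1.   ] ydir -3.65 shift [1.000e-01 4.130e+01 1.629e+02] turn 0.1 q [ 0.44  0.59  1.29 -0.    1.27  0.5 ]
```

View pics/w13.png

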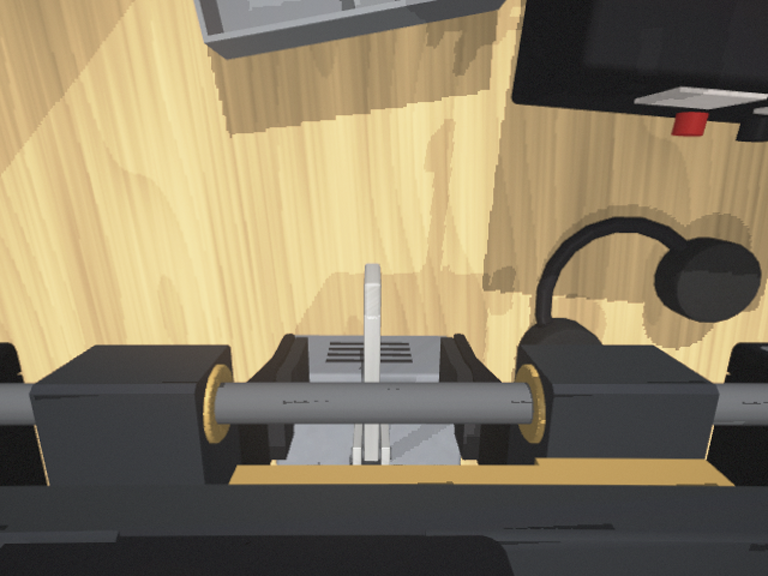

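View pics/t13.png

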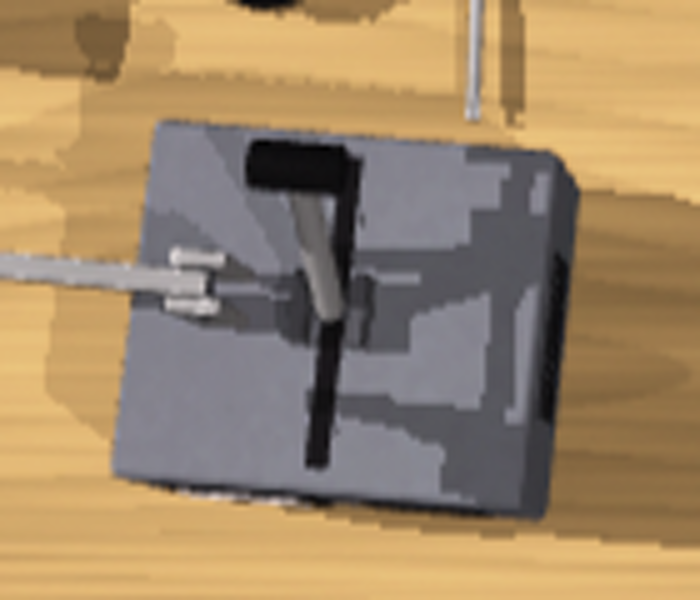

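Emit:
move_arm([
  [-0.5, 0, 10, 40, 0],
  [-0.5, 0, 20, 80, 0],
  [-0.5, 0, 30, 120, 0],
  [-0.5, 0, 38, 150, 0],
  [-0.5, 0, 41, 163, 0],
  [-0.5, 0, 41, 163, 0],
  [-0.5, 0, 41, 163, 0],
])

```text
time: 13.63
position: [0.5846, 0.2191, 0.2553]
tool_rot: [-0.516, -0.484, 0.517, -0.483]
ft_force: [-0.3, 0.3, 0.8]
grip_width: 0.0651
```

```bash
python3 - <<'E'
from h import *
o=robot.get_obs();print(o["position"],o["grip_width"],o["ft_force"])
s=robot.camera("side");t=robot.camera("top")
for r in robot.regions_of(s,"lever")[:2]: print(r["p"],r["bbox"])
p=np.array([.5408,.222,.188])+np.array([.998,-.066,0])*.0435
print(p)
crop(s,(210,230,350,380),4,"s14.png",[p])
go(p,-3.8)
E
```

```text
[0.5846131  0.21910216 0.25532049] 0.06511920833984716 [-0.34894609  0.33086566  0.79083892]
0.96 [243.9, 304.8, 281.7, 355.5]
0.48 [161.5, 314.0, 241.4, 343.5]
[0.584213 0.219129 0.188   ]
axes x [-0.001  0.001 -1.   ] ydir -3.55 shift [62.  -0.1  1.8] turn 0.2 q [0.18 0.52 1.42 0.   1.2  0.24]
```

View pics/s14.png

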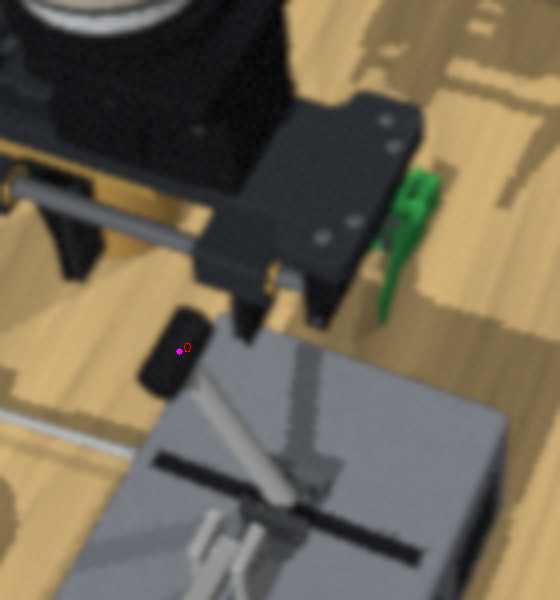

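Emit:
move_arm([
  [-0.5, 30, 0, 2, 0],
  [-0.5, 62, 0, 2, 0],
  [-0.5, 62, 0, 2, 0],
  [1, 62, 0, 2, 0],
  [1, 62, 0, 2, 0],
  [1, 62, 0, 2, 0],
  [1, 62, 0, 2, 0],
  [1, 62, 0, 2, 0],
], newtons=40)

```text
time: 14.45
position: [0.5859, 0.2176, 0.1962]
tool_rot: [0.517, 0.483, -0.515, 0.484]
ft_force: [-0.2, 0.2, -0.8]
grip_width: 0.0399
```

Emit:
move_arm([
  [1, 0, 0, 0, 0],
  [1, 0, 0, 0, 0],
  [1, 0, 0, 0, 0],
  [1, 0, 0, 0, 0],
])

```text
time: 14.78
position: [0.5836, 0.2174, 0.1948]
tool_rot: [-0.515, -0.485, 0.517, -0.483]
ft_force: [-3.7, 1.1, 5.4]
grip_width: 0.0223
```

```bash
python3 - <<'E'
from h import *
o=robot.get_obs();print(o["position"],o["grip_width"],o["ft_force"])
r=R.from_quat(o["tool_rot"]);print(r.as_matrix().round(3))
# arc
ex=np.array([.998,-.066,0])
for th in np.arange(.1,1.11,.1):
    d=ex*.1*(np.sin(.45-th)-np.sin(.45))+np.array([0,0,.1*(np.cos(.45-th)-np.cos(.45))])
    print(round(th,2),(r.inv().apply(d)*1000).round(1))
E
```

```text
[0.58364033 0.21740809 0.19481502] 0.02230854380915263 [-3.74710487  1.11724531  5.39263059]
[[-0.003  0.998 -0.064]
 [ 0.    -0.064 -0.998]
 [-1.    -0.003 -0.   ]]
0.1 [-3.9 -9.2 -0. ]
0.2 [ -6.8 -18.8  -0. ]
0.3 [ -8.7 -28.6  -0.1]
0.4 [ -9.7 -38.5  -0.1]
0.5 [ -9.7 -48.5  -0.1]
0.6 [ -8.6 -58.5  -0.1]
0.7 [ -6.6 -68.3  -0.1]
0.8 [ -3.6 -77.8  -0.2]
0.9 [  0.3 -87.   -0.2]
1.0 [  5.1 -95.8  -0.2]
1.1 [  10.8 -104.    -0.2]
```

Emit:
move_arm([
  [1, 0, 0, 0, 0],
  [1, 0, 0, 0, 0],
  [1, -4, -9, 0, 0],
  [1, -7, -19, 0, 0],
  [1, -9, -29, 0, 0],
  [1, -10, -39, 0, 0],
  [1, -10, -49, 0, 0],
  [1, -10, -49, 0, 0],
])

```text
time: 15.45
position: [0.5429, 0.2204, 0.2085]
tool_rot: [0.521, 0.479, -0.51, 0.489]
ft_force: [9.4, -2.0, 3.8]
grip_width: 0.0185
```

```bash
python3 - <<'E'
from h import *
o=robot.get_obs();print(o["position"],o["grip_width"],o["ft_force"])
s=robot.camera("side")
crop(s,(210,230,350,380),4,"s15.png")
E
```

```text
[0.5428995  0.22037092 0.2085281 ] 0.01845042721886592 [ 9.37497042 -2.0306109   3.79551125]
```

View pics/s15.png

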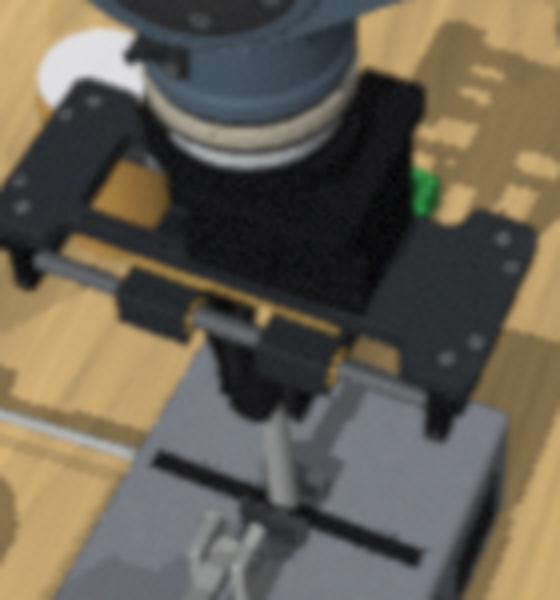

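Emit:
move_arm([
  [1, 1, -10, 0, 0],
  [1, 3, -20, 0, 0],
  [1, 6, -29, 0, 0],
  [1, 10, -38, 0, 0],
  [1, 15, -47, 0, 0],
  [1, 15, -47, 0, 0],
  [1, 15, -47, 0, 0],
])

```text
time: 16.08
position: [0.5033, 0.224, 0.1982]
tool_rot: [0.526, 0.475, -0.505, 0.493]
ft_force: [9.7, -5.3, 23.8]
grip_width: 0.0195
```

```bash
python3 - <<'E'
from h import *
o=robot.get_obs();print(o["position"],o["grip_width"],o["ft_force"],o["joint_velocities"].round(3))
ex=np.array([.998,-.066,0]);d=(o["position"]-[.541,.222,.098]);print("box x",d@ex,"z",d[2]-.006)
s=robot.camera("side")
crop(s,(210,230,350,380),4,"s16.png")
E
```

```text
[0.50329796 0.22396991 0.19820924] 0.01951791084833753 [ 9.66816478 -5.32349327 23.76682755] [-0.004  0.003 -0.009  0.004  0.009 -0.001]
box x -0.03775665040556567 z 0.09420923860864369
```

View pics/s16.png

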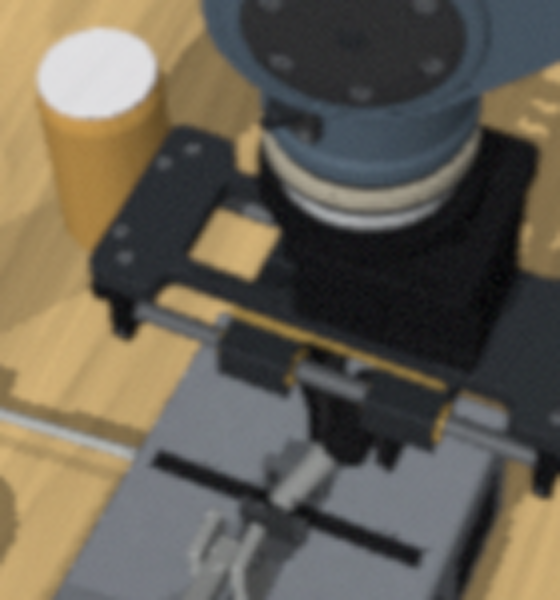

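Emit:
move_arm([
  [1, 1, -6, 0, 0],
  [1, 2, -12, 0, 0],
  [1, 3, -18, 0, 0],
  [1, 3, -18, 0, 0],
  [1, 3, -18, 0, 0],
  [1, 3, -18, 0, 0],
])

```text
time: 16.63
position: [0.4902, 0.225, 0.1936]
tool_rot: [0.528, 0.473, -0.502, 0.494]
ft_force: [22.2, -5.9, 7.9]
grip_width: 0.021
```

```bash
cat > st.py <<'E'
from h import *
import sys
o=robot.get_obs();print(o["position"],o["grip_width"],o["ft_force"])
r=R.from_quat(o["tool_rot"]).as_matrix();print("toolx",r[:,0].round(3))
g=o["position"]+r[:,0]*.006
ex=np.array([.998,-.066,0]);d=(g-[.541,.222,.098]);a=np.arctan2(d@ex,d[2]);print("grasp box x",d@ex,"z",d[2],"rad",np.hypot(d@ex,d[2]),"lever",.45-a)
f=np.array(o["ft_force"]);print("tang N",f@(ex*np.cos(a)-np.array([0,0,np.sin(a)])))
E
python3 st.py
```

```text
[0.49018594 0.2249738  0.1936319 ] 0.020996661136946565 [22.15506719 -5.9097235   7.85971644]
toolx [ 0.047  0.004 -0.999]
grasp box x -0.05062815937254073 z 0.08963860759860812 rad 0.10294799897845819 lever 0.9641372398879158
tang N 23.45711694429141
```

Emit:
move_arm([
  [1, 1, -5, 0, 0],
  [1, 3, -10, 0, 0],
  [1, 3, -10, 0, 0],
  [1, 3, -10, 0, 0],
  [1, 3, -10, 0, 0],
])

```text
time: 17.05
position: [0.4896, 0.2252, 0.1936]
tool_rot: [0.534, 0.469, -0.496, 0.499]
ft_force: [33.2, -11.2, 9.5]
grip_width: 0.021
```

```bash
python3 st.py; python3 - <<'E'
from h import *
s=robot.camera("side");crop(s,(210,230,350,380),4,"s17.png")
t=robot.camera("top");crop(t,(120,190,460,330),2.2,"t17.png")
E
```

```text
[0.48958583 0.22515154 0.19362673] 0.020986374335116617 [ 33.1870752  -11.16152983   9.53955784]
toolx [ 0.068  0.004 -0.998]
grasp box x -0.05111446205067376 z 0.08964063417357293 rad 0.10318978401842936 lever 0.9682310241752681
tang N 34.13714645612493
```

View pics/s17.png

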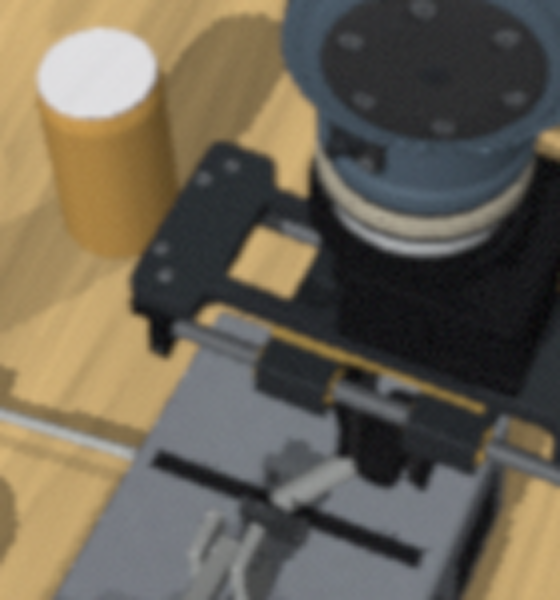

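View pics/t17.png

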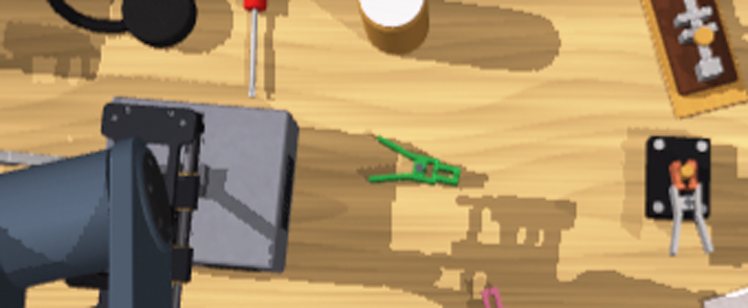

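Emit:
move_arm([
  [1, -1, 6, 0, 0],
  [1, -1, 6, 0, 0],
  [1, -1, 6, 0, 0],
  [1, -1, 6, 0, 0],
  [1, -1, 6, 0, 0],
  [1, -1, 6, 0, 0],
])

```text
time: 17.65
position: [0.49, 0.225, 0.1936]
tool_rot: [0.531, 0.471, -0.5, 0.496]
ft_force: [26.2, -8.3, 13.9]
grip_width: 0.0216
```

```bash
python3 st.py
```

```text
[0.48998834 0.22504043 0.19357982] 0.021579880066128557 [26.17643779 -8.27649869 13.89914168]
toolx [ 0.056  0.004 -0.998]
grasp box x -0.05077824623160086 z 0.08958919297385232 rad 0.10297889972253169 lever 0.9656422530683795
tang N 30.05613510275659
```

Emit:
move_arm([
  [1, 0, 0, 0, 0],
  [1, 0, 0, 0, 0],
  [1, 0, 0, 0, 0],
  [1, 0, 0, 0, 0],
  [1, 0, 0, 0, 0],
  [1, 0, 0, 0, 0],
  [1, 0, 0, 0, 0],
  [1, 0, 0, 0, 0],
], newtons=50)

```text
time: 18.32
position: [0.4899, 0.225, 0.1936]
tool_rot: [0.531, 0.471, -0.5, 0.496]
ft_force: [26.0, -7.5, 13.9]
grip_width: 0.0209
```

```bash
python3 st.py; python3 - <<'E'
from h import *
o=robot.get_obs();c=robot.camera("wrist");crop(c,(0,0,640,480),1.2,"w18.png")
E
```

```text
[0.48989342 0.22504468 0.1935766 ] 0.020945227945504314 [26.03508043 -7.49543351 13.94620329]
toolx [ 0.056  0.004 -0.998]
grasp box x -0.05087343096452069 z 0.0895859655416249 rad 0.10302306149657492 lever 0.9664614860437093
tang N 29.910995468324803
```

View pics/w18.png

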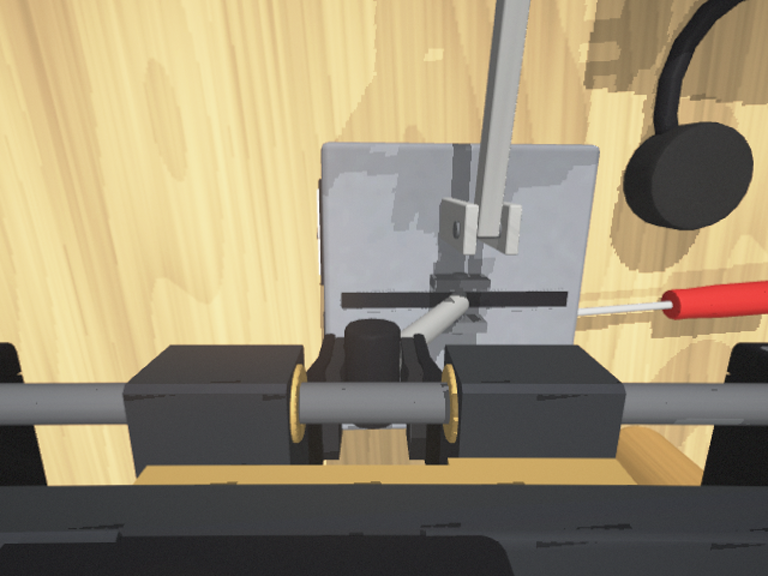

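```bash
python3 - <<'E'
from h import *
o=robot.get_obs();c=robot.camera("wrist")
ex=np.array([.998,-.066,0]);ey=np.array([.066,.998,0])
for off in (0,.002):
  L=np.array([.541,.222,.098])+ex*off
  for th in (.85,.9,.95,1,1.05):
    C=L+ex*.1*np.sin(.45-th)+np.array([0,0,.1*np.cos(.45-th)])
    p=proj(c,[C+ey*.018+ex*.01,C+ey*.018-ex*.01,C+ey*.018],o);print(off,th,((p+.5)*1.2).round(0).tolist())
print(((proj(c,[[.6202,.3007,.09],[.4724,.3102,.09]],o)+.5)*1.2).round(0))
E
```

```text
0 0.85 [[439.0, 339.0], [381.0, 340.0], [410.0, 340.0]]
0 0.9 [[425.0, 337.0], [367.0, 339.0], [396.0, 338.0]]
0 0.95 [[411.0, 335.0], [354.0, 336.0], [383.0, 336.0]]
0 1 [[398.0, 333.0], [341.0, 334.0], [370.0, 333.0]]
0 1.05 [[386.0, 331.0], [330.0, 331.0], [358.0, 331.0]]
0.002 0.85 [[445.0, 339.0], [386.0, 340.0], [416.0, 340.0]]
0.002 0.9 [[431.0, 337.0], [373.0, 338.0], [402.0, 338.0]]
0.002 0.95 [[417.0, 335.0], [360.0, 336.0], [388.0, 336.0]]
0.002 1 [[404.0, 333.0], [347.0, 334.0], [375.0, 333.0]]
0.002 1.05 [[391.0, 330.0], [335.0, 331.0], [363.0, 331.0]]
[[600. 151.]
 [319. 150.]]
```

```bash
python3 - <<'E'
from rig import robot
print(robot.hand_in(), robot.get_obs()["time"])
E
```

```text
the job is handed in; nothing more can be done
the job is handed in; nothing more can be done
```

I finished the job in the order asked and handed it in at about 18.5 s. The gripper is still holding the lever at its front stop.

- **Clip:** I squeezed the grey clip with the copper jaws, slid it level over the stud and let go. The side and wrist pictures showed the stud in both jaw pockets with the clip holding by itself. A later top picture still showed it there.
- **Catch:** I carried the tab over its full arc and let go near the end. The pictures show it lying right over on the +y side. I did not touch the lever until after that.
- **Lever:** I pulled it forward until 10 mm more of commanded pull moved it only 0.5 mm. I then eased back to about 30 N of pull with a 50 N grip, and the readings were steady.
- **Things to leave alone:** I did not touch the can, the Morse key or the screwdriver, and they looked unmoved in the pictures.

**Checks that disagreed:** The arm's measured position gave a lever angle of about 0.97 rad. The handle's outline in the wrist picture gave about 1.0 rad. The gap is within the 2 mm calibration error, and the firm stop supports 1.0. The arm gave way by about 15 mm under load while pulling, so I aimed past the stop to reach it. By geometry the rear fingertip probably also touches the lever's stem at the stop, which I could not confirm in a picture.

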